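# Couple the bead post to the covered drilling slide

## Task

Take the ribbed cylindrical bead post out of the burr block, put its shank through the slot in the cover of the drilling slide and feel along the slot, pressing lightly, until the shank drops right down into the socket of the carriage hidden underneath. Then draw the carriage with it to the marked drilling position, push the post down there until its flange sits flush on the cover, and let go. Never force it, and leave the tapered ring post and the other things on the table where they are.

Things in the scene. Friction and masses are not known exactly. Their poses are not given: they have to be found in the camera images.
- bead_post: Loose post to seat, 90 g, upright in an end hole of the burr block. From below: steel shank, diameter 8, 32 long, rounded foot; steel flange, diameter 26, 5 thick; ribbed brass cylinder, diameter 20, 36 high, not tapered, dished on top (grip it there). Origin: on the axis at the flange's underside, z up the post; shank tip at z -32, brass from z 5 to 41 mm.
- bead_post_tip (a point): The foot of the bead post's shank: on its axis, 32 mm below the flange's underside.
- ring_post: Loose neighbour that stays in the other end hole of the burr block (which end varies): shank and flange as on the bead post, but above the flange a smooth brass taper 59 mm high, narrowing from 23 to 13 mm. Origin on the axis at the flange's underside, z up.
- burr_block: Fixed wooden block, 50 x 160 x 40 mm, with 10 mm holes for the posts 55 mm either side of its middle along its y axis and short burrs in the middle third, up to 20 mm above its top. Origin: centre of the underside, z up. A post in it rests with its flange on the block's top.
- drill_slide: Fixed slide on a grey base 200 x 230 mm; steel column, 167 mm high, 122 mm behind the slot (+x) with an empty clamp swung aside. Origin: under the slide's middle at table height, z up, y along the slot. Steel cover plate 80 (x) by 210 (y), 5 thick, top at z 46 mm. Its slot lies at x = 0 from y -36 to +38 mm, 12 mm wide.
- slot_far (a point): End of the slot away from slide_home, at cover height. Under the slot, out of sight, a dark carriage (shank standing on it: flange 25.5 mm above the cover) closes it all along but for one unmarked socket, 11 mm along the slot, 13.5 across, its middle 15 to 48 mm from slide_home towards slot_far. Feel with 3 to 6 N: much over 10 N drags the carriage along by friction.
- slide_home (a point): Drilling position on the slot's centre line at cover height, 30 mm from the middle to +y, marked by dark lines. In the socket the shank meets a floor (flange 16 mm above the cover) and can draw the carriage (drag 8 to 10 N) to its stop here. Only here the floor has a hole, 12 x 14 mm, that lets the flange down to the cover. Over 40 N between post and slide scores them.
- glue_bottle_b: Bystander: loose upright black glue bottle with a blue cap, 23 x 30 x 88 mm. Origin under its middle.
- dark_cabochon: Bystander: loose dark stone, 24 x 34 x 15 mm. Origin under its middle.
- pale_cabochon: Bystander: loose pale stone, 17 x 24 x 10 mm. Origin under its middle.
There are look-alikes about, which are no part of the job. Leave any pink look-alike of the bead_post alone.

How it is judged:
On the way:
1. the bead post's shank has dropped into the carriage's socket, short of the drilling position (z of bead_post in the frame of drill_slide between 0.05 and 0.066 m and y of bead_post_tip in the frame of drill_slide between -0.036 and 0.026 m and x of bead_post_tip in the frame of drill_slide between -0.006 and 0.006 m), for 0.1 s.
At the end, for the whole second after the job is handed in: The bead post is upright (within 0.06 rad) at the drilling position (within 5 mm), its flange resting on the cover plate (gap under 1.5 mm), still and released (z of bead_post in the frame of drill_slide below 0.0475 m and horizontal distance between bead_post and slide_home below 0.005 m and angle between bead_post's own z axis and vertical below 0.06 rad and linear speed of bead_post below 0.01 m/s and contact force between the fingers and bead_post below 0.05 N); the robot touches nothing.
It fails at once if the post is pressed against the slide with more than 40 N (contact force between bead_post and drill_slide above 40 N).
It fails at once if the ring post is moved more than 20 mm (distance of ring_post from where it was at the start of the episode above 0.02 m).
It fails at once if the glue bottle or one of the two loose stones is moved more than 30 mm (distance of any of glue_bottle_b, dark_cabochon, pale_cabochon from where it was at the start of the episode above 0.03 m).
It also fails if it takes over 61 s, if anything falls off the work surface, if the arm or the gripper's body presses on something with over 40 N, if the wrist force passes 120 N, or if a joint passes its speed limit or range.

## Robot

A 6-joint arm with a two-finger parallel gripper is mounted at the origin on a cart in front of the work surface, level with it; the furniture and walls round the work are solid. World frame = base frame: x ahead of the robot, y to its left, z up, the work surface at z = 0. Lengths are in m, angles in rad, forces in N, time in s.
With the tool pointing down it reaches from about 0.4 to 0.925 m from the base axis. Payload 12.5 kg.
Tool frame: the origin (TCP) lies between the finger pads; the fingertips stand 22 mm ahead of it and the grasp point (between the pads) lies 3 mm ahead of it; z points along the fingers, y is the direction in which the jaws open and shut (so a half turn about z gives the same grasp; the last joint's range is limited). The gripper opens to 95 mm and grips with 3 to 60 N. Pads are 20 mm wide; open, the fingers measure 119 mm over their backs; the gripper's body (75 mm by 180 mm) begins 59 mm behind the grasp point.
Start: joints at [1.06, 0.491, 1.559, -0, 1.092, -0.106], TCP at [0.246, 0.575, 0.237] pointing down, gripper open.
Joint ranges: [-3.1, 3.1], [-0.84, 2.19], [0.05, 2.79], [-1.13, 4.28], [0.06, 2.93], [-2.69, 2.69]. Speed limits (rad/s): [2.22, 2.22, 2.79, 3.14, 3.14, 3.14].

## Interface

Orientations are given as a 3x3 rotation matrix whose columns are the frame's x, y, z axes.
In Python, from station import ctrl gives the robot as it stands. The module is installed in compiled form; this text tells all that it offers. Calls block until the motion is done:
- ctrl.move_pose(position, orientation): joint-space move of the TCP to a pose.
- ctrl.move_l(position, orientation=None, velocity=0.15, max_force=None): straight line of the TCP; orientation=None keeps the orientation; velocity is the mean speed in m/s. With max_force (N) it stops when the force on the tool has changed by that much, and returns True; else False.
- ctrl.move_joints(angles): joint-space move.
- ctrl.gripper_to(opening, force=None): finger opening in m; force is the grip in N (None keeps the last); returns when the fingers have stopped.
- ctrl.pause(seconds).
- ctrl.ik(position, orientation): joint angles nearest the present ones, or None.
- ctrl.read_camera(name): name is "scene" or "top"; returns a dict with "frame" (384x512x3 uint8, red, green, blue), "depth" (384x512 float32, m along the optical axis (not along the pixel's ray), 0 where there is no reading), "fx", "fy", "cx", "cy" (pixels), "k1" (the pictures are not rectified: a ray, as slopes to the right and down, at radius r is drawn at 1 + k1 r^2 times it, then the intrinsics apply), "world_from_camera" (4x4, takes a point from camera to world coordinates). Camera axes: x right, y down, z forward; pixel columns grow to the right and rows downward; lengths in m; the calibration is good to about 2 mm. A picture is of the moment at which its call begins.
A pose or a line that the arm cannot do raises ctrl.PlanningError and nothing moves.
- ctrl.job_done(): hands the job in, once; it reports no verdict.
Readings, each from a call of its own:
- ctrl.read_time_s(): time.
- ctrl.read_q(): joint angles.
- ctrl.read_joint_velocities(): joint speeds.
- ctrl.read_effort(): joint torques, N m.
- ctrl.read_eef_pos(): TCP position.
- ctrl.read_orientation(): TCP orientation.
- ctrl.read_contact_force(): force on the tool from outside, world axes, zero at the start.
- ctrl.read_ft_torque(): the same for the moment, N m.
- ctrl.read_gripper_width(): finger opening in m.
Only numpy, scipy, OpenCV 4.12 (cv2) and the standard library are available. Lean on these libraries where they do the work, as an engineer would, in place of code of your own. Each camera call takes 0.05 s, during which the arm holds its last target.

## Working session

There is one attempt and no reset: what is moved stays moved. The work goes in short steps, each a Python script; the robot and the scene stay as the last script left them, time stands still between calls to the robot, and variables do not carry over. Pictures are saved under pics/ and viewed, and the job is handed in when it is done.

```bash
mkdir -p pics; ls; cat > h.py <<'E'
import numpy as np, cv2
from station import ctrl
def ray(c,u,v):
    x=(u-c['cx'])/c['fx'];y=(v-c['cy'])/c['fy'];xd,yd=x,y
    for _ in range(20):
        f=1+c['k1']*(x*x+y*y);x,y=xd/f,yd/f
    T=np.array(c['world_from_camera']);return T[:3,3],T[:3,:3]@np.array([x,y,1.])
def onz(c,u,v,z):
    o,d=ray(c,u,v);return o+d*(z-o[2])/d[2]
def deep(c,u,v):
    o,d=ray(c,u,v);return o+d*float(c['depth'][int(round(v)),int(round(u))])
def tri(c1,p1,c2,p2):
    o1,d1=ray(c1,*p1);o2,d2=ray(c2,*p2);d1/=np.linalg.norm(d1);d2/=np.linalg.norm(d2)
    s=np.linalg.lstsq(np.c_[d1,-d2],o2-o1,rcond=None)[0]
    a=o1+s[0]*d1;b=o2+s[1]*d2;return (a+b)/2,np.linalg.norm(a-b)
E
python3 - <<'E'
from h import *
import pickle
for n in('scene','top'):
    c=ctrl.read_camera(n);pickle.dump(c,open(n+'.pkl','wb'))
    cv2.imwrite(f'pics/{n}0.png',cv2.resize(c['frame'][...,::-1],(800,600),interpolation=cv2.INTER_CUBIC))
    print(n,c['fx'],c['fy'],c['cx'],c['cy'],c['k1'],np.round(c['world_from_camera'],3))
print(ctrl.read_time_s(),ctrl.read_eef_pos(),ctrl.read_orientation(),ctrl.read_gripper_width(),ctrl.read_contact_force())
E
```

```text
pics
scene 372.9849181565057 372.9849181565057 253.2022097848222 191.33923122240103 -0.030425549474207995 [[ 0.715 -0.384  0.584  0.011]
 [-0.699 -0.402  0.592 -0.485]
 [ 0.008 -0.831 -0.556  0.555]
 [ 0.     0.     0.     1.   ]]
top 477.47870546726097 477.47870546726097 254.6667580512763 182.63247294921976 0.017531854767735444 [[ 0.021 -0.996  0.085  0.373]
 [-1.    -0.022 -0.009  0.012]
 [ 0.01  -0.084 -0.996  1.391]
 [ 0.     0.     0.     1.   ]]
0.1 [0.24601433 0.5743325  0.23612382] [[-9.19197044e-01  3.93797616e-01 -4.81130637e-04]
 [ 3.93797897e-01  9.19196635e-01 -8.73010724e-04]
 [ 9.84641205e-05 -9.91937110e-04 -9.99999503e-01]] 0.094920298155445 [ 1.01892709 -0.08658266 -0.12606171]
```

View pics/scene0.png

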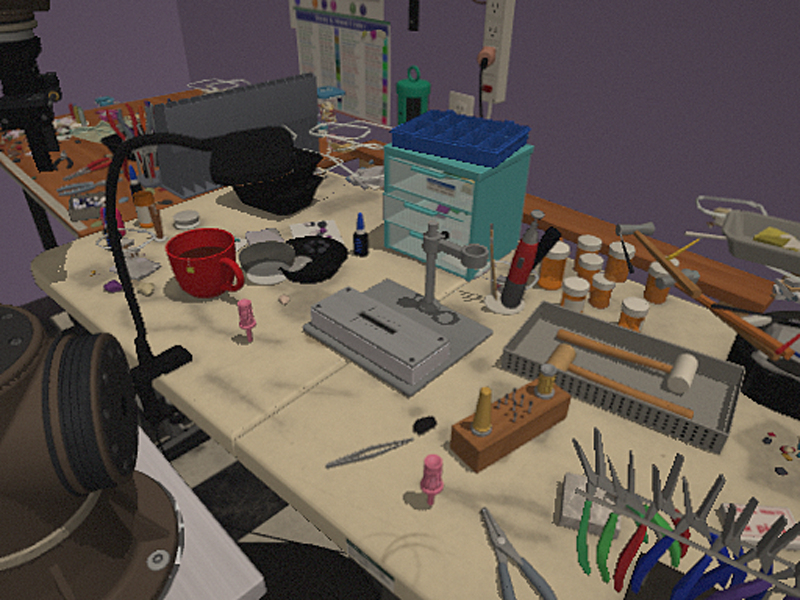

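View pics/top0.png

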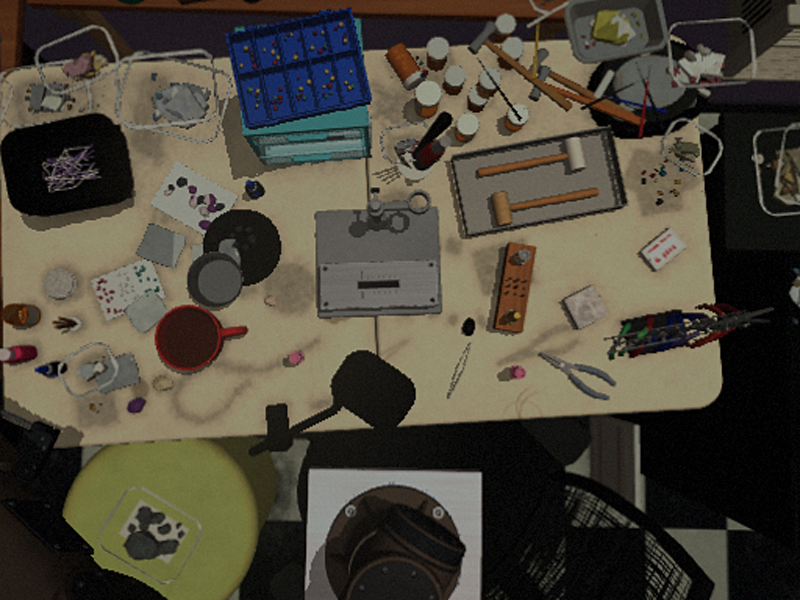

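The scene view shows the block, with the tapered ring post at (482,410) and the bead post at (546,380), and the slot at (378,318). In the top view the bead post is at (521,257), the ring post at (516,316) and the slot at (378,285). A lamp head hangs at (372,385). Next I'll zoom in and check depth.

```bash
python3 - <<'E'
from h import *
import pickle
for n,(u0,v0,w,h) in dict(scene=(180,160,200,150),top=(190,110,170,127)).items():
    c=pickle.load(open(n+'.pkl','rb'));im=c['frame'][v0:v0+h,u0:u0+w,::-1]
    s=4
    im=cv2.resize(im,None,fx=s,fy=s,interpolation=cv2.INTER_CUBIC)
    im=cv2.convertScaleAbs(im,alpha=1.4)
    for i in range(0,w,20): cv2.putText(im,str(u0+i),(i*s,10),0,.35,(0,255,255),1)
    for i in range(0,h,20): cv2.putText(im,str(v0+i),(0,i*s+4),0,.35,(0,255,255),1)
    cv2.imwrite(f'pics/{n}z.png',im)
c=pickle.load(open('top.pkl','rb'))
for name,(u,v) in dict(bead=(521,257),ring=(516,316),block=(510,290),lamp=(372,385),lamp2=(350,400),lamparm=(310,425),lampbase=(278,420),cover=(340,270),base=(340,230),slot=(378,285),column=(376,197),clamp=(418,202),table=(450,290),cab=(468,326),mug=(190,335),bottle=(254,188),burr=(512,285),box=(250,130)).items():
    print(name,np.round(deep(c,u*.64,v*.64),3))
# max heights map
d=c['depth'];print((d==0).mean())
for x in np.arange(.2,.9,.05):
    pass
E
```

```text
bead [ 0.54  -0.216  0.081]
ring [ 0.434 -0.205  0.101]
block [ 0.484 -0.204  0.037]
lamp [0.323 0.036 0.358]
lamp2 [0.302 0.066 0.351]
lamparm [0.267 0.119 0.359]
lampbase [0.239 0.214 0.009]
cover [0.514 0.106 0.041]
base [0.591 0.11  0.014]
slot [0.489 0.037 0.027]
column [ 0.659  0.045 -0.003]
clamp [ 0.65  -0.034  0.001]
table [ 0.485 -0.097  0.002]
cab [ 0.418 -0.13   0.02 ]
mug [0.39  0.369 0.056]
bottle [0.658 0.265 0.055]
burr [ 0.493 -0.207  0.04 ]
box [0.721 0.246 0.206]
0.004216512044270833
```

View pics/scenez.png

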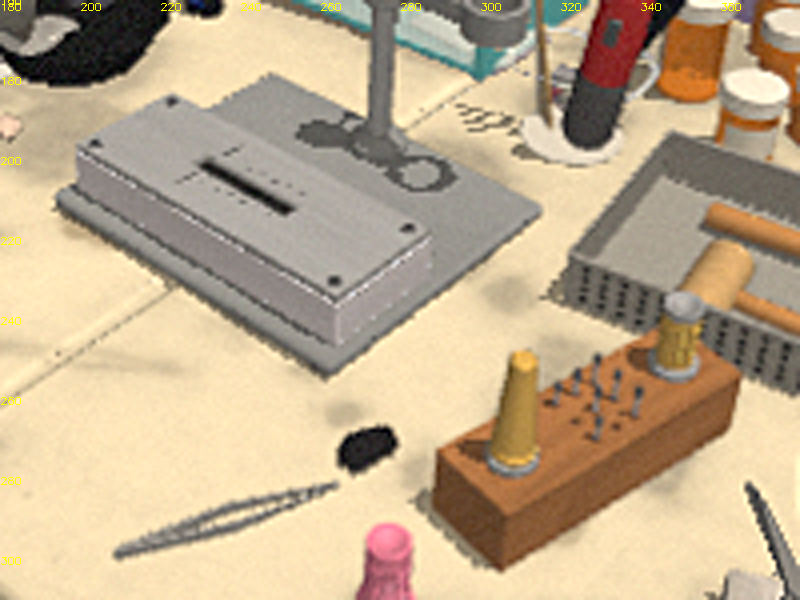

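View pics/topz.png

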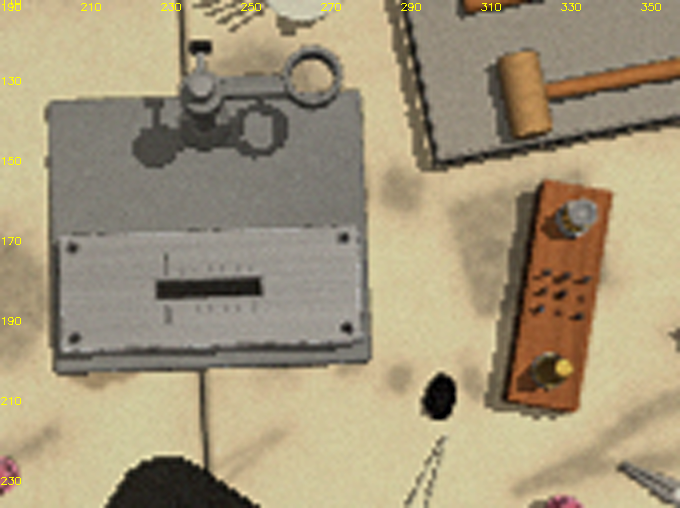

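```bash
cat > meas.py <<'E'
from h import *
import pickle
S=pickle.load(open('scene.pkl','rb'));T=pickle.load(open('top.pkl','rb'))
def dark(c,box,th,lo,hi):
    u0,v0,u1,v1=box;g=cv2.cvtColor(c['frame'],cv2.COLOR_RGB2GRAY)[v0:v1,u0:u1]
    k=4;g=cv2.resize(g,None,fx=k,fy=k,interpolation=cv2.INTER_CUBIC)
    n,l,st,ce=cv2.connectedComponentsWithStats((g<th).astype(np.uint8))
    out=[]
    for i in range(1,n):
        a=st[i,4]/k/k
        if lo<a<hi:
            ys,xs=np.where(l==i);r=cv2.minAreaRect(np.c_[xs,ys].astype(np.float32))
            box=cv2.boxPoints(r)
            f=lambda p:((p[0]+.5)/k-.5+u0,(p[1]+.5)/k-.5+v0)
            out.append((round(a,1),f(ce[i]),[f(b) for b in box]))
    return out
if __name__=='__main__':
    for nm,c,box,th in(('top',T,(203,166,281,200),60),('scene',S,(190,170,292,240),70)):
        for a,p,b in dark(c,box,th,2,500):
            print(nm,a,np.round(p,1),np.round(onz(c,*p,.046),4))
            if a>40: print('   corners',[list(np.round(onz(c,*q,.046)[:2],4)) for q in b])
E
python3 meas.py
python3 - <<'E'
from meas import *
# slide corner/bead by hand estimates
for n,p,q in(('bead dish',(351.2,235),(335,163.2)),('ring top',(310.5,249),(330.5,202)),('flange',(348.5,252),(333.2,166.5))):
    print(n,tri(S,p,T,q),deep(T,*q))
im=[]
for c,(u0,v0,w,h) in((S,(325,220,45,40)),(T,(310,150,45,40))):
    im.append(cv2.resize(c['frame'][v0:v0+h,u0:u0+w,::-1],None,fx=8,fy=8,interpolation=cv2.INTER_NEAREST))
cv2.imwrite('pics/bead.png',cv2.convertScaleAbs(np.hstack(im),alpha=1.4))
E
```

```text
top 3.5 [275.5 169. ] [ 0.5277 -0.0578  0.046 ]
top 149.5 [229.8 193.1] [0.4565 0.07   0.046 ]
   corners [[np.float64(0.4458), np.float64(0.1704)], [np.float64(0.5194), np.float64(0.1481)], [np.float64(0.4522), np.float64(-0.0647)], [np.float64(0.3791), np.float64(-0.0413)]]
top 3.9 [207.6 171.6] [0.5161 0.1343 0.046 ]
top 117.0 [241.7 181.6] [0.4898 0.0372 0.046 ]
   corners [[np.float64(0.4941), np.float64(0.0748)], [np.float64(0.4986), np.float64(-0.0)], [np.float64(0.4856), np.float64(-0.0008)], [np.float64(0.4812), np.float64(0.074)]]
top 5.0 [276.3 191.6] [ 0.4637 -0.061   0.046 ]
top 4.5 [208.2 194.1] [0.4523 0.1309 0.046 ]
scene 252.5 [201.8 174.8] [0.5031 0.2074 0.046 ]
   corners [[np.float64(0.496), np.float64(0.2513)], [np.float64(0.5505), np.float64(0.1994)], [np.float64(0.5132), np.float64(0.1547)], [np.float64(0.4614), np.float64(0.2041)]]
scene 4.5 [273.2 172.3] [0.6486 0.0864 0.046 ]
scene 2.8 [272.4 182.9] [0.6087 0.052  0.046 ]
scene 3.1 [222.5 184.9] [0.5107 0.1325 0.046 ]
scene 98.4 [263.6 193.1] [0.5593 0.0349 0.046 ]
   corners [[np.float64(0.5365), np.float64
[... 1100 characters left out ...]
0.046 ]
scene 4.2 [281.6 216.5] [ 0.5214 -0.0581  0.046 ]
scene 2.6 [242.1 222. ] [ 0.4443 -0.0115  0.046 ]
scene 24.9 [232.2 234.7] [ 0.4004 -0.0284  0.046 ]
scene 4.9 [263.1 229.8] [ 0.4585 -0.062   0.046 ]
scene 2.3 [243.  234.4] [ 0.4172 -0.0433  0.046 ]
scene 6.6 [247.9 237.5] [ 0.4179 -0.0576  0.046 ]
bead dish (array([ 0.54376006, -0.22052558,  0.07839101]), np.float64(0.00024654468552338336)) [ 0.54392926 -0.22075571  0.07766568]
ring top (array([ 0.43416816, -0.20433255,  0.100632  ]), np.float64(0.002280939199066443)) [ 0.43492979 -0.20521483  0.10056289]
flange (array([ 0.53989384, -0.22328029,  0.03745885]), np.float64(0.0011542529856766615)) [ 0.53544708 -0.21701563  0.07081934]
```

View pics/bead.png

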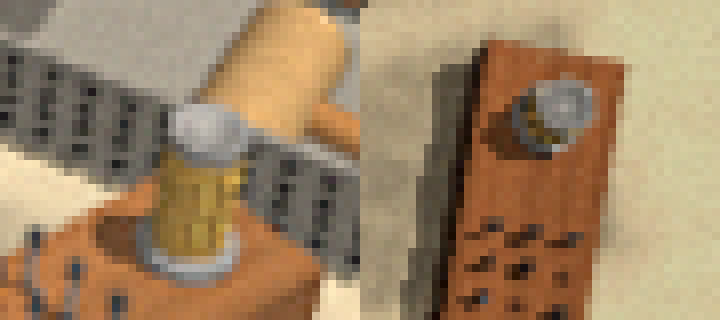

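```bash
python3 - <<'E'
from meas import *
A=[];b=[];Z=[]
R=ctrl.read_orientation()
R=np.array([[1,0,0],[0,-1,0],[0,0,-1.]])
for x in(.45,.55,.65,.75,.85):
  for z in(.1,.25,.4):
    q=ctrl.ik([x,0,z],R)
    if q is None: print('none',x,z);continue
    q=np.array(q)
    A.append([1,np.sin(q[1]),np.sin(q[1]+q[2]),np.cos(q[1]+q[2])]);b.append(x)
    Z.append([1,np.cos(q[1]),np.cos(q[1]+q[2]),-np.sin(q[1]+q[2]),z])
    if z==.25: print(x,np.round(q,3))
print(np.linalg.lstsq(np.array(A),np.array(b),rcond=None)[:2])
Z=np.array(Z);print(np.linalg.lstsq(Z[:,:4],Z[:,4],rcond=None)[:2])
# point clouds
for nm,c in(('top',T),('scene',S)):
    P=np.array([[deep(c,u,v) for u in range(0,512,2)] for v in range(0,384,2)]).reshape(-1,3)
    ok=np.array([c['depth'][v,u]>0 for v in range(0,384,2) for u in range(0,512,2)])
    P=P[ok];np.save(nm+'P.npy',P)
    r=np.hypot(P[:,0],P[:,1]);
    m=(P[:,2]>.12)&(r>.2)&(r<1)&(P[:,0]>0.1)
    Q=P[m];
    H={}
    for p in Q:
        k=(round(p[0]/.05)*5,round(p[1]/.05)*5);H.setdefault(k,[]).append(p[2])
    print(nm,{k:(round(min(v),2),round(max(v),2)) for k,v in sorted(H.items()) if len(v)>1 and abs(k[1])<70})
for z in(.078,.081):print(onz(T,335,163.2,z),onz(S,351.2,235,z))
E
```

```text
0.45 [-0.147  0.226  1.949 -0.     0.967  1.424]
0.55 [-0.12   0.37   1.727 -0.     1.044  1.451]
0.65 [-0.102  0.515  1.477 -0.     1.149  1.469]
0.75 [-0.088  0.671  1.184 -0.     1.287  1.483]
0.85 [-0.078  0.854  0.813 -0.     1.475  1.493]
(array([0.0078812 , 0.58345144, 0.40802653, 0.04318679]), array([3.09659998e-07]))
(array([-0.053166,  0.5868  ,  0.411   ,  0.0431  ]), array([3.46354165e-31]))
top {(10, -65): (np.float64(0.12), np.float64(0.19)), (10, -60): (np.float64(0.13), np.float64(0.18)), (10, -40): (np.float64(0.12), np.float64(0.17)), (15, -65): (np.float64(0.12), np.float64(0.19)), (15, -60): (np.float64(0.12), np.float64(0.13)), (15, 20): (np.float64(0.66), np.float64(0.68)), (15, 25): (np.float64(0.65), np.float64(0.75)), (15, 30): (np.float64(0.62), np.float64(0.75)), (15, 35): (np.float64(0.68), np.float64(0.71)), (20, -65): (np.float64(0.12), np.float64(0.19)), (20, -60): (np.float64(0.12), np.float64(0.26)), (20, 20): (np.float64(0.28), np.float64(0.3)), (20, 30): (np.float64(0.61), np.float64(0.68)), (20, 35): (np.float64(0.59), np.float64(0.69)), (20, 40): 
[... 9403 characters left out ...]
p.float64(0.12)), (90, 5): (np.float64(0.13), np.float64(0.2)), (90, 10): (np.float64(0.12), np.float64(0.24)), (90, 15): (np.float64(0.21), np.float64(0.24)), (90, 20): (np.float64(0.21), np.float64(0.24)), (90, 25): (np.float64(0.22), np.float64(0.24)), (95, -35): (np.float64(0.17), np.float64(0.18)), (95, -30): (np.float64(0.15), np.float64(0.18)), (95, -25): (np.float64(0.12), np.float64(0.18)), (95, -20): (np.float64(0.12), np.float64(0.17)), (95, -15): (np.float64(0.12), np.float64(0.12)), (95, 25): (np.float64(0.23), np.float64(0.28))}
[ 0.54388588 -0.2206964   0.078     ] [ 0.54409574 -0.22022695  0.078     ]
[ 0.54349655 -0.22016421  0.081     ] [ 0.54074372 -0.22188817  0.081     ]
```

```bash
cat >> h.py <<'E'
def Rj(ang,flip=False):
    # tool down, jaw axis at world angle ang
    y=np.array([np.cos(ang),np.sin(ang),0]);y=-y if flip else y
    z=np.array([0,0,-1.]);return np.c_[np.cross(y,z),y,z]
def st(m=''):
    print(m,'t',round(ctrl.read_time_s(),2),'p',np.round(ctrl.read_eef_pos(),4),'F',np.round(ctrl.read_contact_force(),2),'w',round(ctrl.read_gripper_width(),4))
def shot(name):
    import pickle
    ims=[]
    for n in('scene','top'):
        c=ctrl.read_camera(n);pickle.dump(c,open(f'{name}_{n}.pkl','wb'))
        cv2.imwrite(f'pics/{name}_{n}.png',cv2.convertScaleAbs(cv2.resize(c['frame'][...,::-1],(800,600),interpolation=cv2.INTER_CUBIC),alpha=1.3))
E
python3 - <<'E'
from h import *
for f in(0,1):
    for nm,p,a in(('hi',[.542,-.221,.35],np.pi/2-.145),('bead',[.542,-.221,.073],np.pi/2-.145),('slide',[.487,.036,.11],.059),('slideend',[.485,.066,.08],.059)):
        q=ctrl.ik(p,Rj(a,f)); print(f,nm,None if q is None else np.round(q,3))
E
```

```text
0 hi [-0.5    0.341  1.496 -0.     1.304 -1.926]
0 bead [-0.5    0.643  1.805 -0.     0.694 -1.926]
0 slide [-0.062  0.485  2.018 -0.     0.638 -0.121]
0 slideend [ 0.     0.54   2.037 -0.     0.565 -0.059]
1 hi [-0.5    0.341  1.496 -0.     1.304  1.216]
1 bead [-0.5    0.643  1.805 -0.     0.694  1.216]
1 slide None
1 slideend None
```

```bash
python3 - <<'E'
from h import *
for n in('top','scene'):
    P=np.load(n+'P.npy');m=(P[:,2]>.18)&(P[:,0]>.2)&(P[:,0]<.45)&(P[:,1]>-.08)&(P[:,1]<.2)
    Q=P[m];print(n,Q.min(0).round(3),Q.max(0).round(3)); k=Q[Q[:,0].argsort()[-5:]];print(k.round(3))
p=ctrl.read_eef_pos();
ctrl.gripper_to(.05,40)
ctrl.move_l([p[0],p[1],.38],velocity=.25)
st()
a=np.pi/2-.145
ctrl.move_pose([.542,-.221,.35],Rj(a,1));st()
ctrl.move_l([.542,-.221,.14],velocity=.2);st()
shot('pre')
E
```

```text
top [ 0.227 -0.02   0.315] [0.371 0.199 0.363]
[[0.367 0.037 0.355]
 [0.371 0.059 0.35 ]
 [0.371 0.055 0.35 ]
 [0.371 0.05  0.358]
 [0.371 0.046 0.354]]
scene [ 0.217 -0.025  0.293] [0.364 0.2   0.359]
[[0.359 0.031 0.353]
 [0.36  0.055 0.358]
 [0.361 0.049 0.359]
 [0.361 0.038 0.358]
 [0.364 0.048 0.358]]
 t 1.73 p [0.2458 0.574  0.3786] F [-0.16 -0.35 -0.56] w 0.0499
 t 4.72 p [ 0.5423 -0.2204  0.35  ] F [-1.3  -0.28 -0.33] w 0.0501
 t 5.92 p [ 0.5424 -0.2211  0.1409] F [-0.72 -1.42  0.66] w 0.05
```

View pics/pre_scene.png

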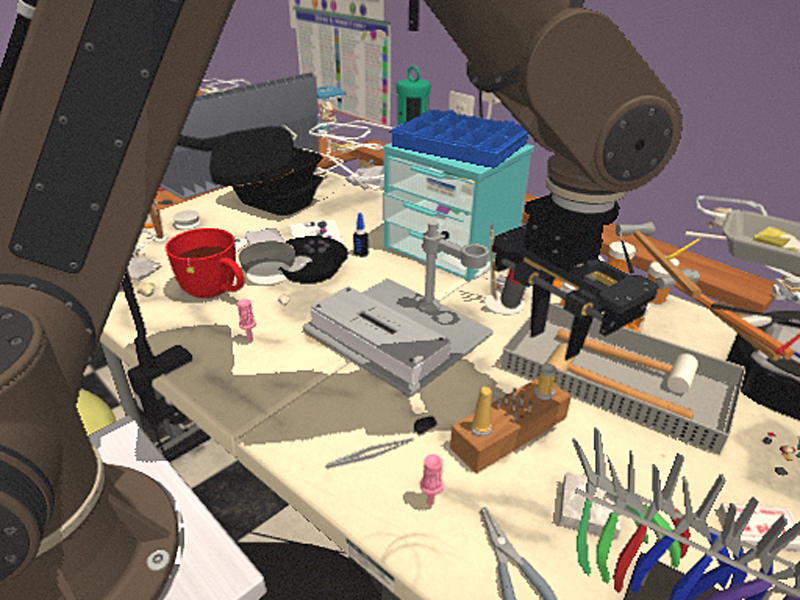

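View pics/pre_top.png

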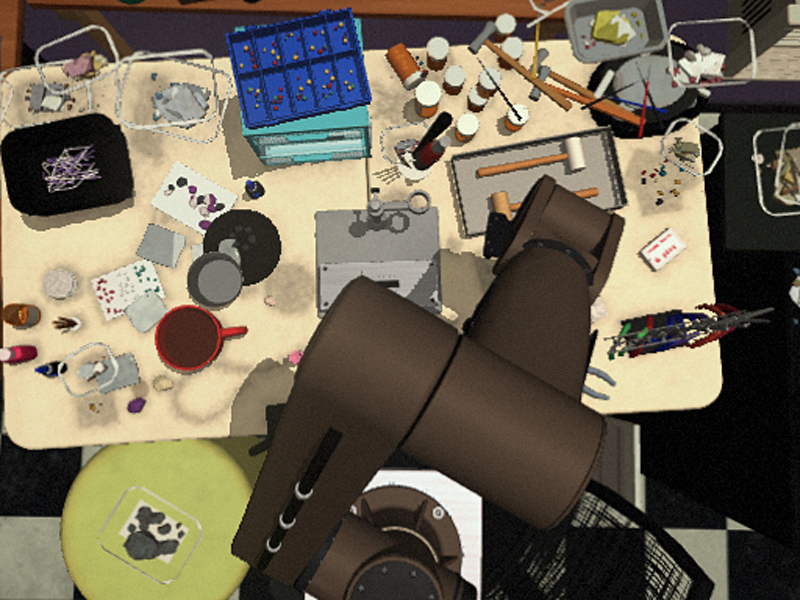

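Scene view: the open fingers (540,320) and (575,340) straddle the bead post at (546,375). The top view is mostly hidden by the arm. Before grasping I'll check the arm against the lamp for the slide pose, by rotating the arm's measured points to that azimuth.

```bash
python3 - <<'E'
from h import *
import pickle
from scipy.spatial import cKDTree
def cloud(c,mask):
    v,u=np.where(mask);x=(u-c['cx'])/c['fx'];y=(v-c['cy'])/c['fy'];xd,yd=x.copy(),y.copy()
    for _ in range(10): f=1+c['k1']*(x*x+y*y);x,y=xd/f,yd/f
    d=c['depth'][v,u];P=np.c_[x*d,y*d,d];M=np.array(c['world_from_camera']);return P@M[:3,:3].T+M[:3,3]
L=[];A=[]
for n in('scene','top'):
    c0=pickle.load(open(n+'.pkl','rb'));c1=pickle.load(open(f'pre_{n}.pkl','rb'))
    P=cloud(c0,c0['depth']>0)
    L.append(P[(P[:,2]>.03)&(P[:,0]>.19)&(P[:,0]<.42)&(P[:,1]>-.08)&(P[:,1]<.25)])
    A.append(cloud(c1,(c1['depth']>0)&(c0['depth']-c1['depth']>.03)))
L=np.vstack(L);A=np.vstack(A);A=A[A[:,2]>.1]
q=np.array(ctrl.read_q());print(q.round(3),L.min(0),L.max(0),len(L),len(A))
t=cKDTree(L)
for q1 in(-.2,-.1,-.062,0,.05):
    a=q1-q[0];Z=np.array([[np.cos(a),-np.sin(a),0],[np.sin(a),np.cos(a),0],[0,0,1]])
    B=A@Z.T;d,i=t.query(B);k=d.argmin();print(q1,d.min().round(3),B[k].round(3),L[i[k]].round(3))
    m=(B[:,2]<.55)&(B[:,0]<.35)&(B[:,1]>-.05);print('   near pts',m.sum(),B[m].max(0).round(3) if m.any() else '', B[m].min(0).round(3) if m.any() else '')
E
```

```text
[-0.5    0.547  1.757  0.     0.836  1.216] [ 0.19334122 -0.02489416  0.03003459] [0.37083455 0.22422273 0.36320912] 5788 75698
-0.2 0.052 [0.221 0.106 0.385] [0.26  0.119 0.353]
   near pts 26778 [0.282 0.257 0.55 ] [-0.039  0.05   0.177]
-0.1 0.054 [0.199 0.128 0.368] [0.242 0.155 0.347]
   near pts 26778 [0.272 0.256 0.55 ] [-0.054  0.056  0.177]
-0.062 0.056 [0.194 0.136 0.368] [0.242 0.155 0.347]
   near pts 26778 [0.267 0.255 0.55 ] [-0.06   0.058  0.177]
0 0.059 [0.193 0.145 0.381] [0.242 0.157 0.348]
   near pts 26778 [0.259 0.253 0.55 ] [-0.071  0.062  0.177]
0.05 0.064 [0.186 0.155 0.381] [0.238 0.166 0.345]
   near pts 26778 [0.251 0.257 0.55 ] [-0.081  0.064  0.177]
```

```bash
python3 - <<'E'
from h import *
hit=ctrl.move_l([.542,-.221,.073],velocity=.1,max_force=6);st(hit)
w=ctrl.gripper_to(.0,40);st('closed')
ctrl.pause(.2);st()
if .015<ctrl.read_gripper_width()<.025:
    p=ctrl.read_eef_pos()
    hit=ctrl.move_l([p[0],p[1],.125],velocity=.06,max_force=12);st(('up',hit))
    shot('lift')
E
```

```text
False t 6.83 p [ 0.5423 -0.2211  0.0734] F [-0.43  0.02  0.2 ] w 0.0501
closed t 7.44 p [ 0.5421 -0.221   0.0731] F [-0.26  0.69  2.24] w 0.019
 t 7.64 p [ 0.5421 -0.221   0.0732] F [-0.97 -0.52  3.8 ] w 0.0191
('up', False) t 8.66 p [ 0.5419 -0.221   0.1247] F [-1.22  1.   -1.33] w 0.0192
```

View pics/lift_scene.png

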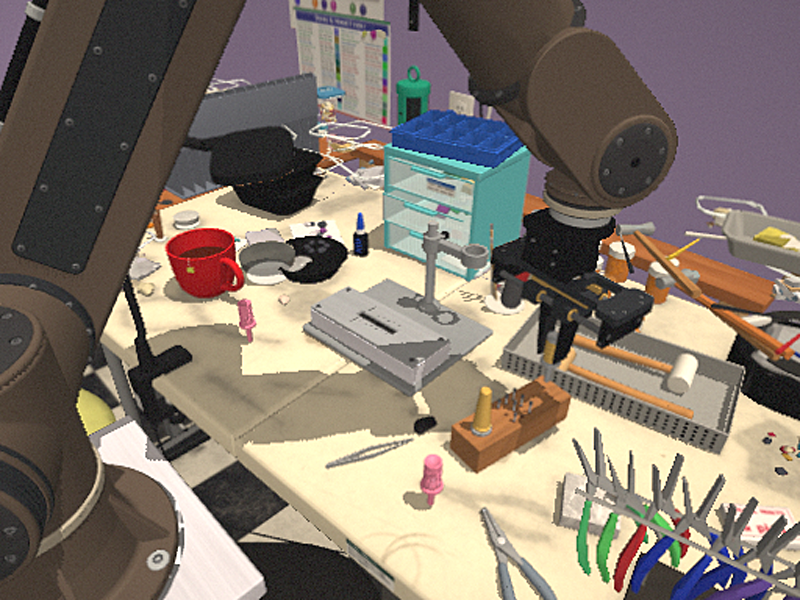

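Scene view: the post is held under the fingers at (549,350), the block's far hole is empty and the ring post is still at (482,410). Next I'll hover over the slot and check both views.

```bash
cat >> h.py <<'E'
O=np.array([.487,.036]);YAW=.059
def sl(x,y):
    c,s=np.cos(YAW),np.sin(YAW);return O+np.array([c*x-s*y,s*x+c*y])
RS=Rj(YAW,0)
E
python3 - <<'E'
from h import *
p=ctrl.read_eef_pos()
ctrl.move_l([p[0],p[1],.2],velocity=.2)
g=sl(0,-.02)
ctrl.move_pose([*g,.2],RS);st()
ctrl.move_l([*g,.135],velocity=.12);st()
shot('hov')
E
```

```text
t 10.53 p [0.4883 0.0157 0.1995] F [ 0.98 -0.18 -1.08] w 0.0193
 t 11.22 p [0.4885 0.0158 0.1353] F [-0.5  -0.59 -0.65] w 0.0196
```

View pics/hov_scene.png

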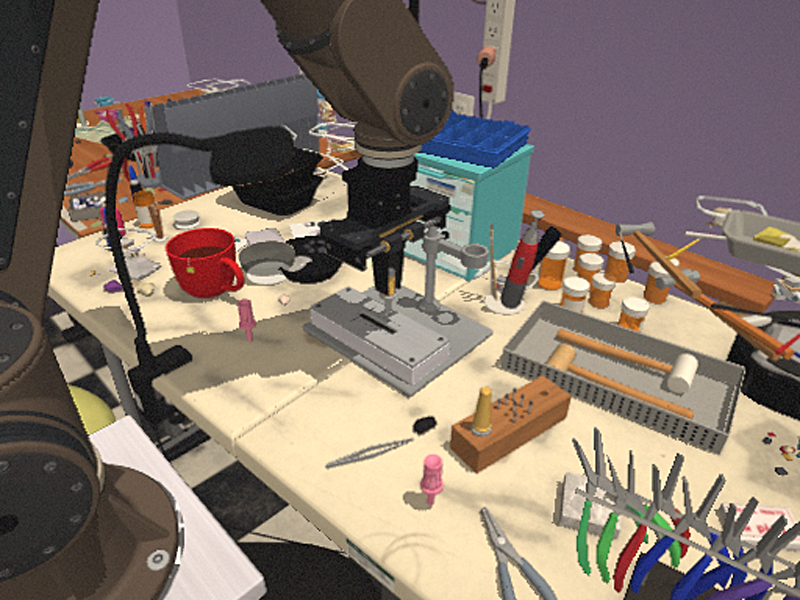

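View pics/hov_top.png

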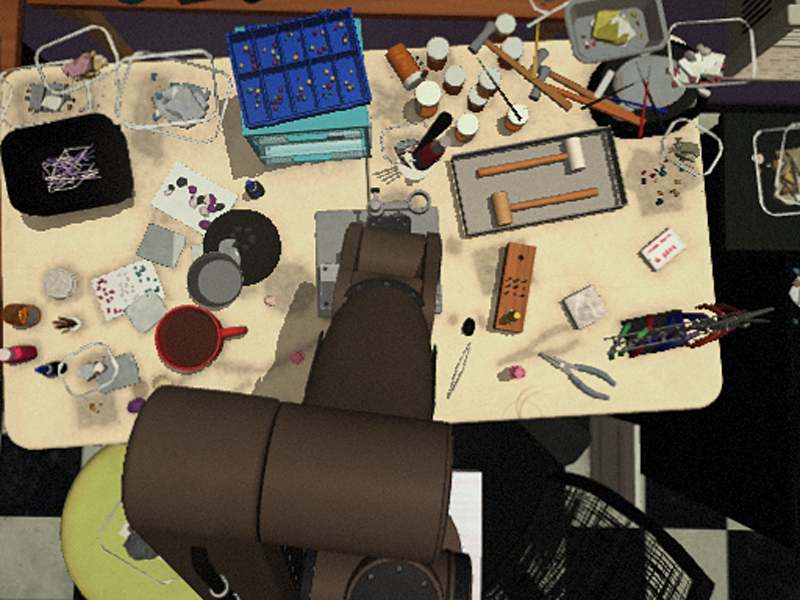

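Scene view: the post hangs over the slot, around (390,290). The lamp is clear of the arm. The arm hides the slot from the top view, so I'll zoom the scene view.

```bash
cat >> h.py <<'E'
def zoom(name,box,s,out,marks=()):
    import pickle
    c=pickle.load(open(f'{name}.pkl','rb'));u0,v0,w,h=box
    im=cv2.convertScaleAbs(cv2.resize(c['frame'][v0:v0+h,u0:u0+w,::-1],None,fx=s,fy=s,interpolation=cv2.INTER_NEAREST),alpha=1.6)
    for i in range(0,w,5): cv2.putText(im,str(u0+i),(i*s,9),0,.3,(0,255,255),1)
    for i in range(0,h,5): cv2.putText(im,str(v0+i),(0,i*s+8),0,.3,(0,255,255),1)
    for P in marks:
        u,v=proj(c,P);cv2.drawMarker(im,(int((u-u0+.5)*s),int((v-v0+.5)*s)),(0,255,0),0,8,1)
    cv2.imwrite(f'pics/{out}.png',im)
def proj(c,P):
    M=np.linalg.inv(np.array(c['world_from_camera']));p=M[:3,:3]@np.asarray(P)+M[:3,3]
    x,y=p[0]/p[2],p[1]/p[2];f=1+c['k1']*(x*x+y*y);return c['fx']*x*f+c['cx'],c['fy']*y*f+c['cy']
E
python3 - <<'E'
from h import *
p=ctrl.read_eef_pos();R=ctrl.read_orientation();print(np.round(R,4))
z=p[2]-.0332
zoom('hov_scene',(200,160,80,60),10,'hovz',[[p[0],p[1],z-.032],[p[0],p[1],z],[*sl(0,.038),.046],[*sl(0,-.036),.046]])
E
```

```text
[[-5.860e-02  9.983e-01  1.300e-03]
 [ 9.983e-01  5.860e-02 -1.000e-04]
 [-2.000e-04  1.300e-03 -1.000e+00]]
```

View pics/hovz.png

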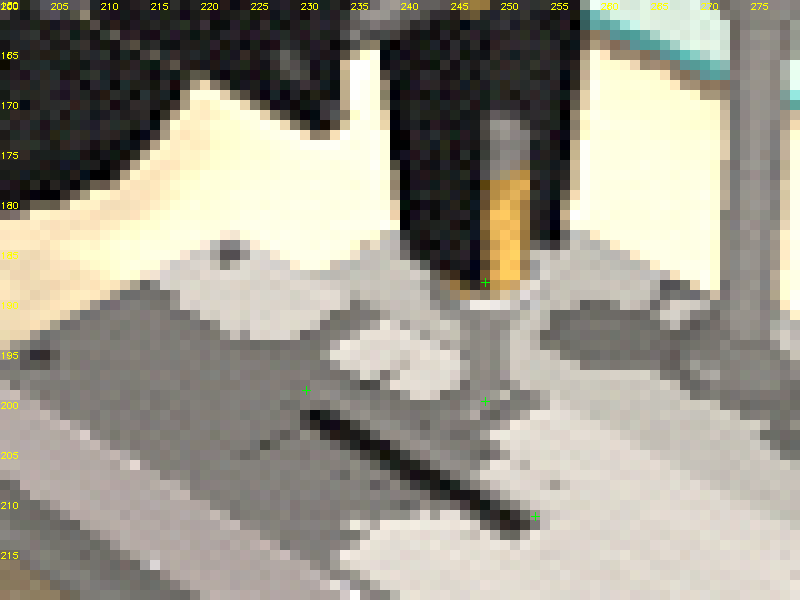

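```bash
python3 - <<'E'
from h import *
g=sl(0,-.02)
p=ctrl.read_eef_pos()
ctrl.move_l([*g,.116],velocity=.05);st()
hit=ctrl.move_l([*g,.098],velocity=.02,max_force=4);st(hit)
E
```

```text
t 11.86 p [0.4881 0.0161 0.1157] F [ 0.3  -0.88 -0.45] w 0.0193
True t 12.48 p [0.4883 0.016  0.1039] F [0.01 0.17 5.83] w 0.0192
```

In the slot, standing on the carriage: contact at TCP 0.104, where 0.1047 was expected. Now I'll peck along the slot.

```bash
cat > feel.py <<'E'
from h import *
y=-.02;z0=ctrl.read_eef_pos()[2]
while y<.017:
    y+=.002
    g=sl(0,y)
    p=ctrl.read_eef_pos()
    ctrl.move_l([p[0],p[1],z0+.001],velocity=.05)
    ctrl.move_l([*g,z0+.001],velocity=.03)
    hit=ctrl.move_l([*g,.0935],velocity=.02,max_force=4)
    z=ctrl.read_eef_pos()[2]
    st((round(y,3),hit))
    if z<.0995: print('drop');break
E
python3 feel.py
```

```text
(-0.018, True) t 13.22 p [0.4881 0.0181 0.104 ] F [-0.54  0.4   6.39] w 0.0198
(-0.016, True) t 13.96 p [0.488  0.0201 0.104 ] F [0.18 0.55 5.05] w 0.0193
(-0.014, True) t 14.7 p [0.4879 0.0221 0.104 ] F [-1.29  0.16  5.8 ] w 0.0194
(-0.012, True) t 15.43 p [0.4878 0.0241 0.1041] F [-0.61 -0.38  4.54] w 0.0195
(-0.01, True) t 16.17 p [0.4876 0.026  0.1041] F [0.15 0.34 4.5 ] w 0.0193
(-0.008, True) t 16.9 p [0.4875 0.028  0.104 ] F [-0.6  -0.11  5.06] w 0.0196
(-0.006, True) t 17.64 p [0.4874 0.03   0.104 ] F [-0.86 -0.4   5.75] w 0.0193
(-0.004, True) t 18.38 p [0.4873 0.0321 0.1039] F [-0.6   0.45  4.4 ] w 0.0193
(-0.002, True) t 19.17 p [0.4872 0.0342 0.1027] F [1.13 2.13 1.19] w 0.0195
(0.0, True) t 20.18 p [0.487  0.0361 0.0945] F [-0.23  1.02  5.63] w 0.0192
drop
```

Dropped at y≈0 with flange about 15 mm above the cover, so it is in the socket. Now I'll draw the carriage to home until it meets the stop.

```bash
python3 - <<'E'
from h import *
ctrl.pause(.15)
p=ctrl.read_eef_pos()
ctrl.move_l([p[0],p[1],p[2]+.001],velocity=.03);st()
hit=ctrl.move_l([*sl(0,.022),p[2]+.001],velocity=.02,max_force=22);st(hit)
if not hit:
    for y in np.arange(.024,.036,.001):
        hit=ctrl.move_l([*sl(0,y),p[2]+.001],velocity=.01,max_force=8);st((round(y,3),hit))
        if hit or -ctrl.read_contact_force()[1]>18:break
E
```

```text
t 20.58 p [0.4869 0.0362 0.0954] F [ 0.72  1.08 -1.26] w 0.0193
False t 21.82 p [0.4858 0.0575 0.0956] F [-0.37 -7.67 -1.23] w 0.0192
(np.float64(0.024), False) t 22.18 p [0.4856 0.0595 0.0956] F [ 1.19 -7.56 -1.36] w 0.0197
(np.float64(0.025), False) t 22.43 p [0.4856 0.0604 0.0956] F [-0.51 -8.68 -0.51] w 0.0193
(np.float64(0.026), False) t 22.68 p [0.4855 0.0614 0.0956] F [ 1.53 -7.24 -0.31] w 0.0194
(np.float64(0.027), False) t 22.93 p [0.4855 0.0624 0.0956] F [ 0.13 -8.15 -1.96] w 0.0193
(np.float64(0.028), False) t 23.18 p [0.4854 0.0634 0.0955] F [-0.02 -7.47 -1.01] w 0.0196
(np.float64(0.029), False) t 23.43 p [0.4854 0.0644 0.0956] F [ 0.25 -7.84 -1.76] w 0.0195
(np.float64(0.03), False) t 23.68 p [0.4853 0.0654 0.0956] F [ 0.1  -7.46 -0.93] w 0.0192
(np.float64(0.031), False) t 23.93 p [0.4853 0.0664 0.0956] F [ 0.82 -7.52 -1.08] w 0.0193
(np.float64(0.032), False) t 24.18 p [0.4852 0.0674 0.0956] F [ 0.24 -7.67 -1.53] w 0.0194
(np.float64(0.033), False) t 24.43 p [0.4851 0.0684 0.0956] F [ 0.34 -8.11 -0.36] w 0.0196
(np.float64(0.034), False) t 24.68 p [0.4851 0.0694 0.0956] F [ 0.3  -8.07 -1.05] w 0.0196
(np.float64(0.035), False) t 24.93 p [0.485  0.0705 0.0956] F [-0.8  -6.63 -0.82] w 0.0195
```

```bash
python3 - <<'E'
from h import *
p=ctrl.read_eef_pos()
for y in np.arange(.036,.043,.001):
    hit=ctrl.move_l([*sl(0,y),p[2]],velocity=.01,max_force=8);st((round(y,3),hit))
    if hit or -ctrl.read_contact_force()[1]>15:break
shot('home')
q=ctrl.read_eef_pos()
zoom('home_scene',(200,160,80,60),10,'homez',[[q[0],q[1],q[2]-.0332],[q[0],q[1],.046],[*sl(0,.038),.046],[*sl(0,-.036),.046]])
E
```

```text
(np.float64(0.036), False) t 25.18 p [0.485  0.0714 0.0956] F [-0.78 -8.77 -0.88] w 0.0196
(np.float64(0.037), False) t 25.43 p [0.4849 0.0724 0.0956] F [ 0.58 -7.22  0.17] w 0.0196
(np.float64(0.038), False) t 25.68 p [0.4848 0.0734 0.0956] F [ 0.8  -7.79  0.39] w 0.0193
(np.float64(0.039), False) t 25.93 p [0.4848 0.0744 0.0956] F [ 0.16 -8.27 -0.07] w 0.0193
(np.float64(0.04), False) t 26.18 p [0.4847 0.0754 0.0956] F [ 0.84 -6.44  0.06] w 0.0194
(np.float64(0.041), False) t 26.43 p [0.4846 0.0764 0.0956] F [ 0.34 -7.4  -0.67] w 0.0194
(np.float64(0.042), False) t 26.68 p [0.4845 0.0774 0.0956] F [-0.49 -8.11 -0.71] w 0.0195
```

View pics/homez.png

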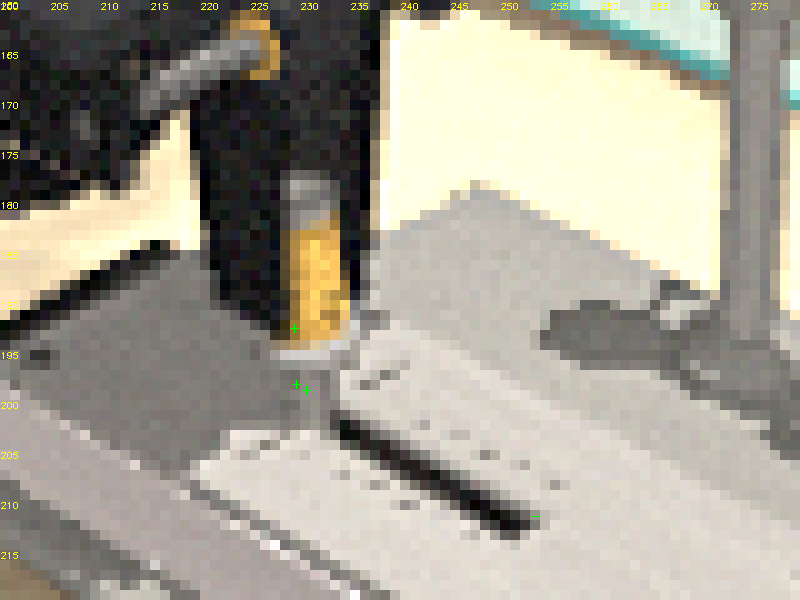

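The scene view shows the shank at the home end of the slot, around (231,202). The flange lags the gripper by several mm, so the post has pivoted in the grip and leans. I'll slacken the grip, bring the gripper back over home so the post swings upright without taking the carriage along, then look.

```bash
python3 - <<'E'
from h import *
p=ctrl.read_eef_pos()
ctrl.gripper_to(.0,4);st('slack')
hit=ctrl.move_l([*sl(0,.033),p[2]],velocity=.02,max_force=7);st(hit)
shot('back')
q=ctrl.read_eef_pos()
zoom('back_scene',(200,160,80,60),10,'backz',[[q[0],q[1],q[2]-.0332],[q[0],q[1],.046]])
E
```

```text
slack t 26.99 p [0.4845 0.078  0.0955] F [-0.07 -0.94 -0.87] w 0.02
False t 27.59 p [0.4851 0.0688 0.0956] F [-0.14  0.87 -1.03] w 0.02
```

View pics/backz.png

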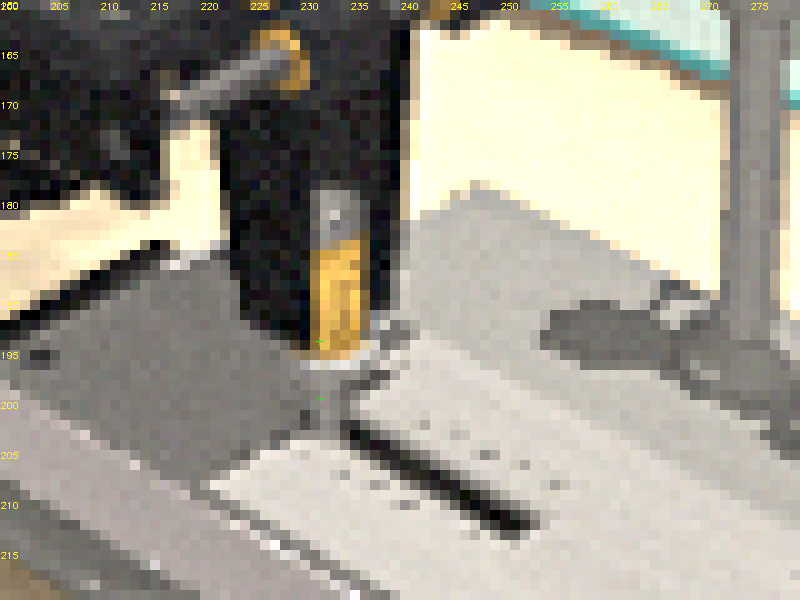

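The shank is now at about (232,202), with the dark end of the slot showing to its left at (229.5,201), and the post looks upright. That matches home. Now I'll press down gently.

```bash
python3 - <<'E'
from h import *
ctrl.gripper_to(.0,15)
p=ctrl.read_eef_pos()
hit=ctrl.move_l([p[0],p[1],.078],velocity=.02,max_force=6);st(hit)
E
```

```text
True t 28.67 p [0.4849 0.0689 0.0793] F [-0.34  0.32  4.67] w 0.0199
```

Contact at TCP 0.0793, the predicted flush height of 0.0792. Release and back off.

```bash
python3 - <<'E'
from h import *
p=ctrl.read_eef_pos()
ctrl.move_l([p[0],p[1],p[2]-.002],velocity=.01,max_force=5);st('press')
ctrl.gripper_to(.05,15);st('open')
p=ctrl.read_eef_pos()
ctrl.move_l([p[0],p[1],.2],velocity=.15,max_force=8);st('up')
ctrl.move_pose([.5,-.2,.3],Rj(np.pi/2-.145,1));st()
shot('fin')
zoom('fin_scene',(200,160,80,60),10,'finz',[])
zoom('fin_top',(195,150,90,60),8,'fint',[])
E
```

```text
press t 28.88 p [0.4849 0.0689 0.0786] F [-0.63  0.67  4.3 ] w 0.019
open t 29.6 p [0.4847 0.0689 0.0784] F [ 0.74 -0.64  0.09] w 0.0501
up t 30.56 p [0.4843 0.0689 0.1993] F [-0.58  0.51 -0.83] w 0.0499
 t 31.72 p [ 0.4999 -0.1994  0.2992] F [ 0.34  1.2  -0.52] w 0.0502
```

View pics/finz.png

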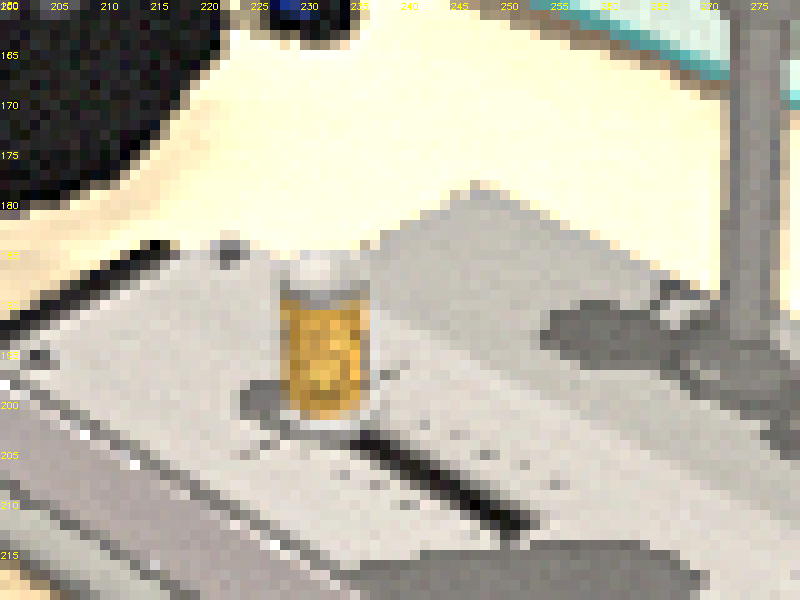

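View pics/fint.png

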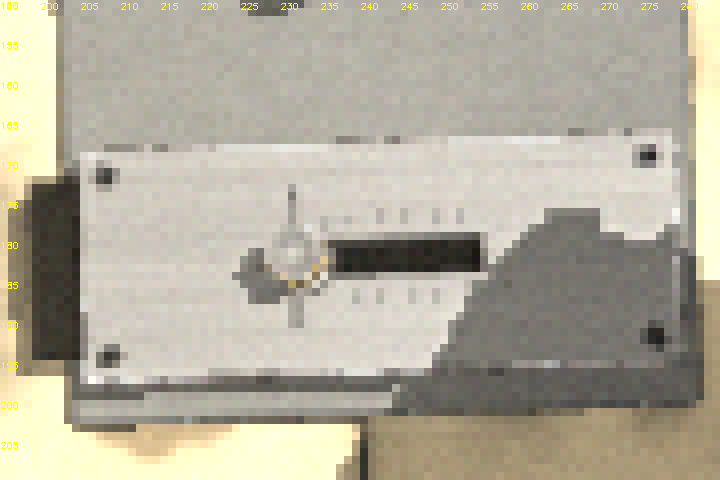

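View pics/fin_scene.png

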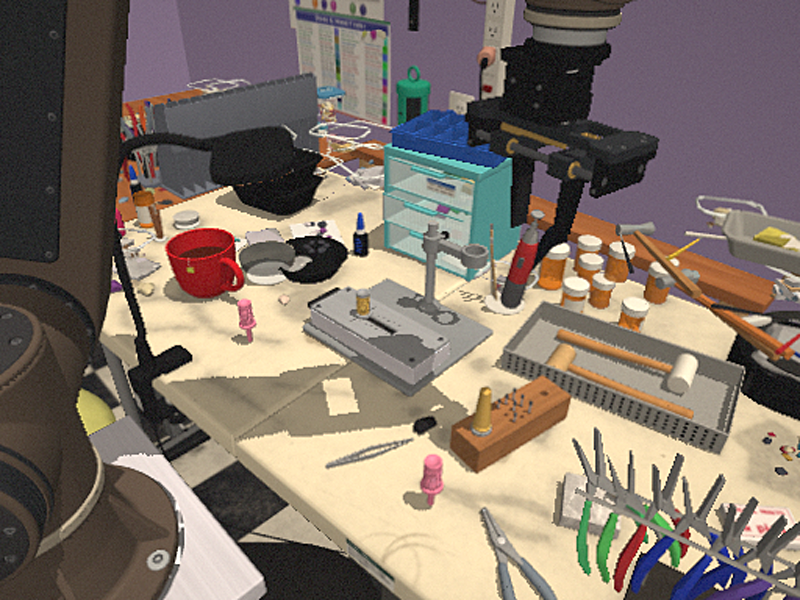

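Both views show the post standing flush at the dark marks (scene: base (232,201); top: (230.5,182)). I'll put numbers on it from the two views, and check that the bystanders haven't moved.

```bash
python3 - <<'E'
from h import *
import pickle
S=pickle.load(open('fin_scene.pkl','rb'));T=pickle.load(open('fin_top.pkl','rb'))
def brass(c,box):
    u0,v0,u1,v1=box;h=cv2.cvtColor(c['frame'][v0:v1,u0:u1],cv2.COLOR_RGB2HSV)
    m=(h[...,1]>90)&(h[...,0]>10)&(h[...,0]<32);v,u=np.where(m);return u+u0,v+v0
u,v=brass(S,(222,182,242,207));print('brass scene u',u.min(),u.max(),'v',v.min(),v.max(),'rows centre',[(r,round(u[v==r].mean(),1)) for r in range(v.min(),v.max()+1,2)])
# dish centre: scene (232,186.5), top (230.4,180.7); base of flange
print('dish tri',tri(S,(231.7,186.5),T,(230.4,180.7)))
P=sl(0,.03);print('home est',P)
for z,nm in((.087,'dish'),):print('scene',onz(S,231.7,186.5,z),'top',onz(T,230.4,180.7,z))
# mark line (home y) in each view at cover height
print('marks top',onz(T,230.4,174.,.046),onz(T,230.6,188.5,.046),'mid',(onz(T,230.4,174.,.046)+onz(T,230.6,188.5,.046))/2)
print('marks scene',onz(S,238,196.5,.046),onz(S,226.5,204.2,.046))
print('flange scene exp u,v at home',proj(S,[*P,.046]),'top',proj(T,[*P,.046]),'dish exp',proj(S,[*P,.087]),proj(T,[*P,.087]))
for n,a in(('scene',pickle.load(open('scene.pkl','rb'))),('top',pickle.load(open('top.pkl','rb')))):
    b=S if n=='scene' else T
    d=cv2.absdiff(cv2.GaussianBlur(a['frame'],(3,3),0),cv2.GaussianBlur(b['frame'],(3,3),0)).max(2)
    print(n,{k:int((d[y-5:y+6,x-5:x+6]>60).sum()) for k,(x,y) in (dict(ring=(308,262),bottle=(231,152),dark=(272,271),pale=(181,191)) if n=='scene' else dict(ring=(330,202),bottle=(162,120),dark=(300,209),pale=(173,192))).items()})
st()
E
```

```text
brass scene u 228 236 v 190 201 rows centre [(190, np.float64(230.7)), (192, np.float64(232.5)), (194, np.float64(232.0)), (196, np.float64(231.5)), (198, np.float64(231.5)), (200, np.float64(232.0))]
dish tri (array([0.48763929, 0.06851824, 0.08166314]), np.float64(0.0023059238008877963))
home est [0.48523103 0.0659478 ]
scene [0.48133538 0.06295179 0.087     ] top [0.48806793 0.06756653 0.087     ]
marks top [0.51069915 0.06978543 0.046     ] [0.46958665 0.06818536 0.046     ] mid [0.4901429 0.0689854 0.046    ]
marks scene [0.50415025 0.06733615 0.046     ] [0.46333545 0.06245325 0.046     ]
flange scene exp u,v at home (np.float64(232.50963887852654), np.float64(199.85870072794793)) top (np.float64(231.53153584570458), np.float64(182.99546793168838)) dish exp (np.float64(232.1001606566025), np.float64(185.3568898217495)) (np.float64(230.96485729620164), np.float64(181.7439572072557))
scene {'ring': 0, 'bottle': 0, 'dark': 2, 'pale': 0}
top {'ring': 29, 'bottle': 0, 'dark': 10, 'pale': 0}
 t 31.82 p [ 0.5001 -0.1991  0.2994] F [ 0.42  0.01 -0.81] w 0.05
```

```bash
python3 - <<'E'
from h import *
ctrl.job_done()
E
```

```text
the job is handed in; nothing more can be done
```

The bead post is seated at the drilling position, released, and the job is handed in at about 32 s of the 61 s allowed. `job_done` gives no verdict.

**What I did**
- I lifted the post out of the burr block and put its shank through the slot.
- I felt along the slot in 2 mm pecks at about 4–6 N until the shank dropped about 9.5 mm into the socket, near y ≈ 0 in the slide's frame.
- I drew the carriage home, with 7–9 N of drag showing.
- Pressing down with a nominal 4–5 N, contact came at TCP 0.0793 m, against 0.0792 m expected for a flush flange. I then let go and moved the arm clear.

**Last checks**
- **Position:** in both pictures the post is flush and upright, about 1.5–2 mm off the home marks by each camera (limit 5 mm).
- **Bystanders:** the ring post, bottle and stones show no change in the scene picture. The top picture did differ around the ring post and the dark stone. I put that down to the arm and its shadow overhead, but did not check further.

**What disagreed or went wrong**
- The two cameras differ by about 5 mm in x on the slide, so I used their mean. The shank went into the slot cleanly with it.
- I never saw a clear force rise at the carriage's stop. The gripper overran by roughly 9–11 mm because the post pivoted in the grip. I slackened the grip, came back over home and confirmed the place by picture before pressing down.

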